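# Cure glued rail modules under a UV lamp on a ratchet column

### The job

The relay modules clipped on the mounting rail have freshly glued lids that must cure under the small UV lamp: draw out the lamp's tray, pull every module straight up off its sprung catches and stand each one upright and fully down in a pocket of the tray. Raise the lamp on its ratchet column to the fifth notch, counted from its lowest position, and let it rest there; then slide the loaded tray fully home under the lamp without any module touching the lamp. Only when the tray is home, press the start button down, and leave the other things on the desk alone.

Things in the scene. Friction and masses are not known exactly. Their poses are not given: they have to be found in the camera images.
- station: UV curing station, fixed, grey, about 190 (x) x 185 (y) mm; origin on the desk under the middle of the lamp; +x points to its back, +y to its left, where the column stands; turned by up to 0.12 rad. The tray draws out along its -x, towards the robot.
- lamp (a joint): height of the lamp on its ratchet column above its lowest position, m (0 to 0.076). A notch every 0.012, so the fifth is 0.060. Lifting takes 6 to 15 N and clicks as it passes each notch; let go, it sinks to the notch below, where the sprung pawl holds it (starts at 0 to 0.036).
- lamp_knob (a point): middle of the black lifting knob on top of the column (28 mm across, 30 mm high, from 15 mm below this point to 15 mm above; the lamp's flat arm lies 19 mm below this point). Lift here, straight up.
- lamp_face (a point): middle of the lamp's underside; the lamp head is 64 (x) x 134 (y) x 44 mm high, its underside 46 mm above the desk at the lowest position and 106 mm at the fifth notch.
- pawl_knob (a point): middle of the round pull knob (18 mm across, 12 mm long in x) of the pawl on the front of the column, 100 mm above the desk. Drawn 6 to 10 mm along the station's -x (2 to 7 N) it frees the lamp, which sinks to its lowest position: only needed if it was raised too far. It springs back.
- tray (a joint): how far the tray is drawn out, in m: 0 is fully home under the lamp, 0.100 fully out (towards the station's -x); stiff, about 2 to 3 N; starts nearly home. It stays where it is left.
- tray_grip (a point): on the axis of the tray's upright black handle post (13 mm across) at the front of the tray, 95 mm in front of the pockets' middle; the post stands from 22 mm below this point (the tray's plate) to 14 mm above.
- pocket_1 (a point): one of four pockets in the tray, 31 mm apart along the station's y, the fourth nearest the column: where the centre of a module standing in it lies, 26 mm above the pocket's floor (20 mm above the desk). A pocket is 50 mm along the station's x, 24 mm along y; end walls 10 mm high, comb walls between the pockets 24 mm high and 7 mm thick.
- pocket_2 (a point): one of four pockets in the tray, 31 mm apart along the station's y, the fourth nearest the column: where the centre of a module standing in it lies, 26 mm above the pocket's floor (20 mm above the desk). A pocket is 50 mm along the station's x, 24 mm along y; end walls 10 mm high, comb walls between the pockets 24 mm high and 7 mm thick.
- pocket_3 (a point): one of four pockets in the tray, 31 mm apart along the station's y, the fourth nearest the column: where the centre of a module standing in it lies, 26 mm above the pocket's floor (20 mm above the desk). A pocket is 50 mm along the station's x, 24 mm along y; end walls 10 mm high, comb walls between the pockets 24 mm high and 7 mm thick.
- pocket_4 (a point): one of four pockets in the tray, 31 mm apart along the station's y, the fourth nearest the column: where the centre of a module standing in it lies, 26 mm above the pocket's floor (20 mm above the desk). A pocket is 50 mm along the station's x, 24 mm along y; end walls 10 mm high, comb walls between the pockets 24 mm high and 7 mm thick.
- start_top (a point): top of the white start button (22 mm across) on the station's side pod, in front of the column.
- start (a joint): how far the start button is pressed, in m: 0 released, 0.006 fully down (4 N, springs back); it counts as pressed from 0.004 on.
- rail: mounting rail, fixed, on a dark foot 84 (x) x 174 (y) mm, long in its own y; origin on the desk. Modules stand on it 10 mm above the desk, 31 mm apart, each hooked by a pair of sprung catches on its ends; pulled straight up it jerks free at 8 to 16 N within 5 mm. Catches reach 27 mm above the desk, the end blocks 40 mm.
- module_1_centre (a point): centre of a grey relay module, 46 (x) x 20 (y) x 52 mm high, 60 to 130 g, alike both ways round; each 20 mm wide end has a groove 9 to 18 mm above the underside. Grip it by those ends (46 mm apart) above the groove. Its x lies across the rail, and along the station's x in a pocket. May be absent.
- module_2_centre (a point): centre of a grey relay module, 46 (x) x 20 (y) x 52 mm high, 60 to 130 g, alike both ways round; each 20 mm wide end has a groove 9 to 18 mm above the underside. Grip it by those ends (46 mm apart) above the groove. Its x lies across the rail, and along the station's x in a pocket. May be absent.
- module_3_centre (a point): centre of a grey relay module, 46 (x) x 20 (y) x 52 mm high, 60 to 130 g, alike both ways round; each 20 mm wide end has a groove 9 to 18 mm above the underside. Grip it by those ends (46 mm apart) above the groove. Its x lies across the rail, and along the station's x in a pocket. May be absent.
- module_4_centre (a point): centre of a grey relay module, 46 (x) x 20 (y) x 52 mm high, 60 to 130 g, alike both ways round; each 20 mm wide end has a groove 9 to 18 mm above the underside. Grip it by those ends (46 mm apart) above the groove. Its x lies across the rail, and along the station's x in a pocket. May be absent.
- flux_bottle_centre (a point): small bottle with a black cap, 30 mm across, 75 mm high; its middle. Not to be disturbed.
- syringe_centre (a point): glue syringe lying on the desk, 97 mm long; its middle. Not to be disturbed.
- loupe_centre (a point): small black eye loupe, 38 mm across, 32 mm high; its middle. Not to be disturbed.

How it is judged (in metres and radians):
On the way, in this order (a step that is already met when the one before it is completed fails the run):
1. every module stands in a pocket of the drawn-out tray ((distance between module_1_centre and pocket_1 below 0.006 m or distance between module_1_centre and pocket_2 below 0.006 m or distance between module_1_centre and pocket_3 below 0.006 m or distance between module_1_centre and pocket_4 below 0.006 m) and angle between each of module_1_centre, module_2_centre, module_3_centre, module_4_centre's own z axis and vertical below 0.1 rad and (distance between module_2_centre and pocket_1 below 0.006 m or distance between module_2_centre and pocket_2 below 0.006 m or distance between module_2_centre and pocket_3 below 0.006 m or distance between module_2_centre and pocket_4 below 0.006 m) and (distance between module_3_centre and pocket_1 below 0.006 m or distance between module_3_centre and pocket_2 below 0.006 m or distance between module_3_centre and pocket_3 below 0.006 m or distance between module_3_centre and pocket_4 below 0.006 m) and (distance between module_4_centre and pocket_1 below 0.006 m or distance between module_4_centre and pocket_2 below 0.006 m or distance between module_4_centre and pocket_3 below 0.006 m or distance between module_4_centre and pocket_4 below 0.006 m) and value of joint tray above 0.06 m), for 0.2 s.
2. the loaded tray is fully home under the lamp, which stands at its fifth notch ((distance between module_1_centre and pocket_1 below 0.006 m or distance between module_1_centre and pocket_2 below 0.006 m or distance between module_1_centre and pocket_3 below 0.006 m or distance between module_1_centre and pocket_4 below 0.006 m) and angle between each of module_1_centre, module_2_centre, module_3_centre, module_4_centre's own z axis and vertical below 0.1 rad and (distance between module_2_centre and pocket_1 below 0.006 m or distance between module_2_centre and pocket_2 below 0.006 m or distance between module_2_centre and pocket_3 below 0.006 m or distance between module_2_centre and pocket_4 below 0.006 m) and (distance between module_3_centre and pocket_1 below 0.006 m or distance between module_3_centre and pocket_2 below 0.006 m or distance between module_3_centre and pocket_3 below 0.006 m or distance between module_3_centre and pocket_4 below 0.006 m) and (distance between module_4_centre and pocket_1 below 0.006 m or distance between module_4_centre and pocket_2 below 0.006 m or distance between module_4_centre and pocket_3 below 0.006 m or distance between module_4_centre and pocket_4 below 0.006 m) and value of joint tray below 0.004 m and value of joint lamp between 0.056 and 0.064 m), for 0.2 s.
3. the start button is pressed (value of joint start above 0.004 m).
At the end, for the whole second after the job is handed in: Every module present stands upright in a pocket (its centre within 6 mm of that pocket's point, tilt under 0.1 rad) and at rest, the tray is within 4 mm of fully home, the lamp rests at its fifth notch (0.060 m, within 4 mm), and the start button has been pressed after that and released (all of step 2 and linear speed of each of module_1, module_2, module_3, module_4 below 0.02 m/s and value of joint start below 0.003 m); the robot touches nothing.
It fails at once if the start button is pressed while the tray is not home (value of joint start above 0.004 m and value of joint tray above 0.006 m).
It fails at once if a module touches the lamp (contact force between lamp and module_1 above 1 N or contact force between lamp and module_2 above 1 N or contact force between lamp and module_3 above 1 N or contact force between lamp and module_4 above 1 N).
It fails at once if the bottle, the syringe or the loupe is disturbed (moved 30 mm) (distance of any of flux_bottle_centre, syringe_centre, loupe_centre from where it was at the start of the episode above 0.03 m).
Of module_1, module_2, module_3, module_4 only 2 to 4 are there at a start; the rules pass over those that are not, and their reading is None.
At some moment in a run one of module_1, module_2, module_3, module_4 may be knocked a few centimetres aside while the robot is not near it.
Once in a run the grip may slacken for a moment while it holds something.
It also fails if it takes over 210 s, if anything falls off the work surface, if the arm or the gripper's body presses on something with over 40 N, if the wrist force passes 120 N, or if a joint passes its speed limit or range.

### The arm

A 6-joint arm with a two-finger parallel gripper is mounted at the origin on a cart in front of the work surface, level with it; the furniture and walls round the work are solid. World frame = base frame: x ahead of the robot, y to its left, z up, the work surface at z = 0. Lengths are in mm, angles in rad, forces in N, time in s.
With the tool pointing down it reaches from about 375 to 750 mm from the base axis. Payload 9 kg.
Tool frame: the origin (TCP) lies midway between the tips of the shut fingers; the grasp point (between the pads) lies 19 mm behind it; z points along the fingers, y is the line along which they close (so a half turn about z gives the same grasp; the last joint's range is limited). The gripper opens to 85 mm and grips with 20 to 120 N. Pads are 22 mm wide; open, the fingers measure 114 mm over their backs; the gripper's body (76 mm by 85 mm) begins 54 mm behind the grasp point. The pads swing forward as they close: fully open they stand 13 mm farther back than shut.
Start: joints at [-1.351, 0.104, 0.097, 1.564, 0, 1.353], TCP at [254.382, -543.439, 231.331] pointing down, gripper open.
Joint ranges: [-2.99, 2.99], [-0.84, 1.86], [-1.1, 1.16], [-1.84, 2.11], [-1.51, 1.56], [-3.14, 3.14]. Speed limits (rad/s): [2.22, 2.22, 2.57, 3.14, 3.14, 3.14].

### API

Orientations are given as a rotation vector (axis times angle).
In Python, from workcell import bot gives the robot as it stands. The module is installed in compiled form; this text tells all that it offers. Calls block until the motion is done:
- bot.move_pose(position, orientation): joint-space move of the TCP to a pose.
- bot.move_linear(position, attitude=None, feed=150, max_force=None): straight line of the TCP; attitude=None keeps the orientation; feed is the mean speed in mm/s. With max_force (N) it stops when the force on the tool has changed by that much, and returns True; else False.
- bot.move_joints(angles): joint-space move.
- bot.command_gripper(opening, force=None): opening from 0.0 (shut) to 1.0 (fully open); force is the grip in N (None keeps the last); returns when the fingers have stopped.
- bot.pause(seconds).
- bot.ik(position, orientation): joint angles nearest the present ones, or None.
- bot.state(): the state.
- bot.capture(name): name is "scene" or "top"; returns the picture (420x560x3 uint8, red, green, blue); there is no depth.
- bot.camera_params(name): a dict with "camera_matrix" (3x3 intrinsics, pixels), "distortion" ([k1, k2, p1, p2, k3] as OpenCV has them; the pictures are not rectified), "position" and "rotation" of the camera in the world. Camera axes: x right, y up, looking along -z (the intrinsics and any distortion apply to the point x, -y, -z); pixel columns grow to the right and rows downward; lengths in mm; the calibration is good to about 2 mm. A picture is of the moment at which its call begins. camera_params takes no time and is no camera call.
A pose or a line that the arm cannot do raises bot.PlanningError and nothing moves.
- bot.job_done(): hands the job in; it is judged then, once.
Trained networks look in the newest picture that a camera, given by its name, has taken for a name from the list of things; names that differ only in an ending like _2 or _b are one class to them, and where a whole thing is asked for, a point or a joint stands for the part that bears it (a point fixed in the world has none). Each returns a list of dicts, best first, with "confidence" (0 to 1); they miss things now and then, are a little off and sometimes report something else, mostly with a low value. They report only what shows in the picture. A call takes as long as a camera call.
- bot.boxes_of(camera, target): "box" ([left, top, right, bottom] in pixels, round what is visible of it).
The state is a dict: "time": time; "q": joint angles; "qd": joint speeds; "joint_efforts": joint torques, N m; "tcp_pos": TCP position; "eef_rot": TCP orientation; "ft_force": force on the tool from outside, world axes, zero at the start; "moment": the same for the moment, N m; "gripper_width": opening from 0.0 (shut) to 1.0 (fully open); "finger_force": force on a finger pad.
Only numpy, scipy, OpenCV 4.12 (cv2) and the standard library are available. Lean on these libraries where they do the work, as an engineer would, in place of code of your own. Each camera call takes 0.05 s, during which the arm holds its last target. There are 200 camera calls.

## Working session

There is one attempt and no reset: what is moved stays moved. The work goes in short steps, each a Python script; the robot and the scene stay as the last script left them, time stands still between calls to the robot, and variables do not carry over. Pictures are saved under pics/ and viewed, at most 14 in all, crops included, and the job is handed in when it is done.

```bash
mkdir -p pics; ls; python3 - <<'E'
from workcell import bot
import cv2
for n in ("scene","top"):
    im=bot.capture(n); cv2.imwrite(f"pics/{n}0.png",im[:,:,::-1])
    p=bot.camera_params(n); print(n,p)
    for t in ["station","lamp_knob","pawl_knob","tray_grip","start_top","rail","module_1_centre","pocket_1","flux_bottle_centre","syringe_centre","loupe_centre"]:
        try: print(t,[([round(float(x)) for x in d["box"]],round(d["confidence"],2)) for d in bot.boxes_of(n,t)][:6])
        except Exception as e: print(t,e)
print(bot.state())
E
```

```text
pics
scene {'camera_matrix': array([[414.40818438,   0.        , 278.56515737],
       [  0.        , 414.40818438, 209.60078506],
       [  0.        ,   0.        ,   1.        ]]), 'distortion': array([-0.09369575,  0.        ,  0.        ,  0.        ,  0.        ]), 'position': array([ 77.10520066, 391.46261401, 516.81078814]), 'rotation': array([ 0.40164958, -1.31004079, -2.19799887])}
station [([218, 186, 245, 258], 0.85)]
lamp_knob [([220, 187, 246, 222], 0.63)]
pawl_knob []
tray_grip []
start_top []
rail []
module_1_centre []
pocket_1 []
flux_bottle_centre [([164, 240, 178, 270], 0.87)]
syringe_centre [([291, 294, 312, 324], 0.8)]
loupe_centre [([194, 254, 204, 261], 0.46)]
top {'camera_matrix': array([[519.70898518,   0.        , 279.21681755],
       [  0.        , 519.70898518, 213.36410373],
       [  0.        ,   0.        ,   1.        ]]), 'distortion': array([-0.03600169,  0.        ,  0.        ,  0.        ,  0.        ]), 'position': array([ 410.56790312, -240.3780863 , 1104.27788005]), 'rotation': array([ 0.08793567, -0.06247145, -1.5422745 ])}
station [([226, 1
[... 633 characters left out ...]
me': 1.2, 'q': array([-1.35072202e+00,  1.04117492e-01,  9.72980743e-02,  1.56392989e+00,
        3.62852550e-05,  1.35308458e+00]), 'qd': array([ 1.83816737e-03,  6.10469387e-04, -3.19049369e-05,  3.10147904e-04,
        1.55081672e-03,  6.17593089e-04]), 'joint_efforts': array([ 2.75854676e-03, -5.56768084e+01,  5.03758299e+01,  1.17835785e-03,
       -3.34195101e-04, -1.51422716e-05]), 'tcp_pos': array([ 254.37773755, -543.42781057,  231.31937626]), 'eef_rot': array([3.06658345e+00, 6.82184119e-01, 5.70830996e-05]), 'ft_force': array([-0.34530116, -0.1048939 , -0.38890339]), 'moment': array([-0.02789873,  0.01281652,  0.01402029]), 'finger_force': 0.0, 'gripper_width': 0.9995713172454989}
```

```bash
python3 - <<'E'
import cv2
a=cv2.imread("pics/top0.png"); b=cv2.imread("pics/scene0.png")
cv2.imwrite("pics/topc.png",cv2.resize(a[135:305,175:425],None,fx=3.2,fy=3.2,interpolation=cv2.INTER_CUBIC)[:600,:800])
E
```

```text
(no output)
```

View pics/topc.png

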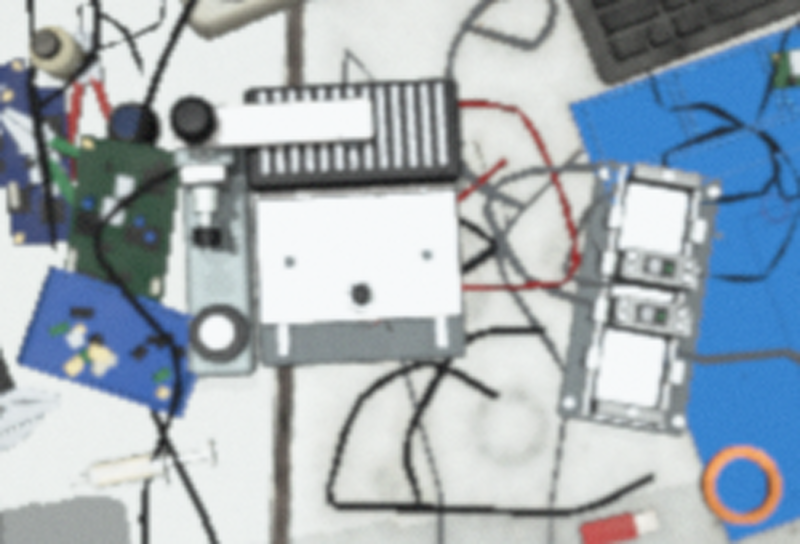

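View pics/scene0.png

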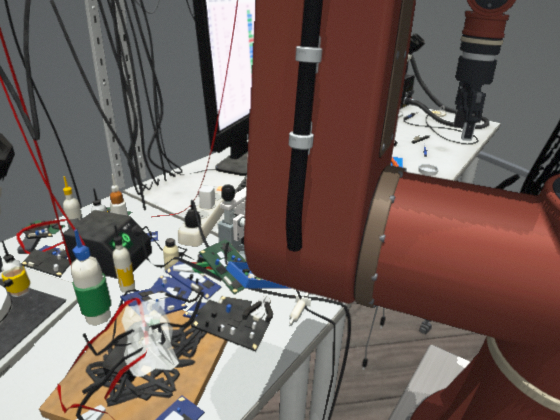

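The top view shows the station at left: knob at crop (193,118), pawl (207,237), start (218,331), tray post (361,294). The rail is at right, with two modules in the middle slots at crop (655,265) and (650,312). In the scene view the arm hides the rail, and only the knob at (228,192) is visible.

```bash
cat > h.py <<'E'
import numpy as np, cv2
from scipy.spatial.transform import Rotation as R
from workcell import bot
def ray(cam,uv):
    p=bot.camera_params(cam)
    n=cv2.undistortPoints(np.array([[uv]],float),p["camera_matrix"],p["distortion"])[0,0]
    return np.array(p["position"]),R.from_rotvec(p["rotation"]).apply([n[0],-n[1],-1.])
def atz(cam,uv,z):
    o,d=ray(cam,uv); return o+d*(z-o[2])/d[2]
def tri(u1,u2):
    o1,d1=ray("top",u1);o2,d2=ray("scene",u2)
    s=np.linalg.lstsq(np.c_[d1,-d2],o2-o1,rcond=None)[0]
    a,b=o1+d1*s[0],o2+d2*s[1]; return (a+b)/2,np.linalg.norm(a-b)
def down(yaw):   # tool z down, tool y (closing) at angle yaw from world x
    c,s=np.cos(yaw),np.sin(yaw); y=np.array([c,s,0]);z=np.array([0,0,-1.])
    return R.from_matrix(np.c_[np.cross(y,z),y,z]).as_rotvec()
def proj(cam,P):
    p=bot.camera_params(cam); q=R.from_rotvec(p["rotation"]).inv().apply(np.atleast_2d(P)-p["position"])*[1,-1,-1]
    return cv2.projectPoints(q,np.zeros(3),np.zeros(3),p["camera_matrix"],p["distortion"])[0][:,0]
E
python3 - <<'E'
from h import *
np.set_printoptions(precision=1,suppress=True)
c=lambda x,y:(175+(x+.5)/3.2-.5,135+(y+.5)/3.2-.5)
for n,x,y,z in [("headTL",247,90,90),("headTR",457,80,90),("headBR",459,178,90),("headBL",250,188,90),("knob",193,118,130),("pawl",207,237,109),("start",218,331,40),("post",361,294,56),("baseFL",260,362,15),("baseFR",465,352,15),("railTL",600,165,8),("railTR",718,180,8),("railBR",685,432,8),("railBL",560,415,8),("mA",655,265,62),("mB",650,312,62),("bottle",50,45,75),("loupe",135,122,32),("syr",150,465,8)]:
    print(n,atz("top",c(x,y),z))
print(tri(c(193,118),(228,192)))
a=proj("top",[[600,-200,0],[700,-200,0]]);print(a)
E
```

```text
headTL [ 607.4 -165.4   90. ]
headTR [ 616.9 -295.2   90. ]
headBR [ 555.8 -297.7   90. ]
headBL [ 546.2 -169.3   90. ]
knob [ 581.9 -136.8  130. ]
pawl [ 513.3 -145.7  109. ]
start [ 460.  -148.3   40. ]
post [ 485.1 -239.3   56. ]
baseFL [ 441.7 -174.4   15. ]
baseFR [ 451.9 -308.2   15. ]
railTL [ 578.7 -395.8    8. ]
railTR [ 570.7 -474.3    8. ]
railBR [ 403.6 -453.7    8. ]
railBL [ 412.5 -371.8    8. ]
mA [ 507.9 -423.5   62. ]
mB [ 478.2 -420.6   62. ]
bottle [636.1 -38.7  75. ]
loupe [595.6 -88.5  32. ]
syr [ 372.4 -103.9    8. ]
(array([ 577.5, -139.5,  155.8]), np.float64(0.3502548433983896))
[[270.6 174.6]
 [271.9 129.2]]
```

```bash
python3 - <<'E'
from h import *
np.set_printoptions(precision=2,suppress=True)
for n,p,y in [("post",[485,-239,150],-1.498),("postout",[385,-247,60],-1.498),("mod",[508,-423,80],-1.69),("mod2",[478,-420,29],-1.69),("pl",[480,-250,40],0.073),("pl2",[480,-250,40],-3.07),("knob",[578,-139,150],-1.498),("start",[460,-148,60],-1.498)]:
    print(n,bot.ik(p,down(y)))
bot.move_pose([485,-239,150],down(-1.498))
im=bot.capture("scene"); cv2.imwrite("pics/s1.png",im[:,:,::-1]); cv2.imwrite("pics/s1c.png",cv2.resize(im[100:350,150:480,::-1],None,fx=2.4,fy=2.4,interpolation=cv2.INTER_CUBIC))
for t in ["lamp_knob","pawl_knob","tray_grip","start_top","module_1_centre","rail"]: print(t,[(np.array(d["box"]).round(),d["confidence"]) for d in bot.boxes_of("scene",t)][:4])
print(bot.state()["time"])
E
```

```text
post [-0.7  -0.08 -0.23  1.42  0.    2.37]
postout [-0.86 -0.31 -0.6   1.28  0.    2.21]
mod [-0.89  0.31  0.06  1.32  0.    2.37]
mod2 [-0.93  0.27 -0.08  1.21  0.    2.33]
pl [-0.72 -0.02 -0.38  1.21  0.    0.78]
pl2 [-0.72 -0.02 -0.38  1.21  0.   -2.36]
knob [-0.46  0.09 -0.07  1.42  0.    2.61]
start [-0.58 -0.22 -0.53  1.26  0.    2.49]
lamp_knob [(array([219., 184., 225., 220.]), 0.66)]
pawl_knob []
tray_grip []
start_top []
module_1_centre []
rail [(array([164., 238., 179., 267.]), 0.63)]
3.0
```

View pics/s1c.png

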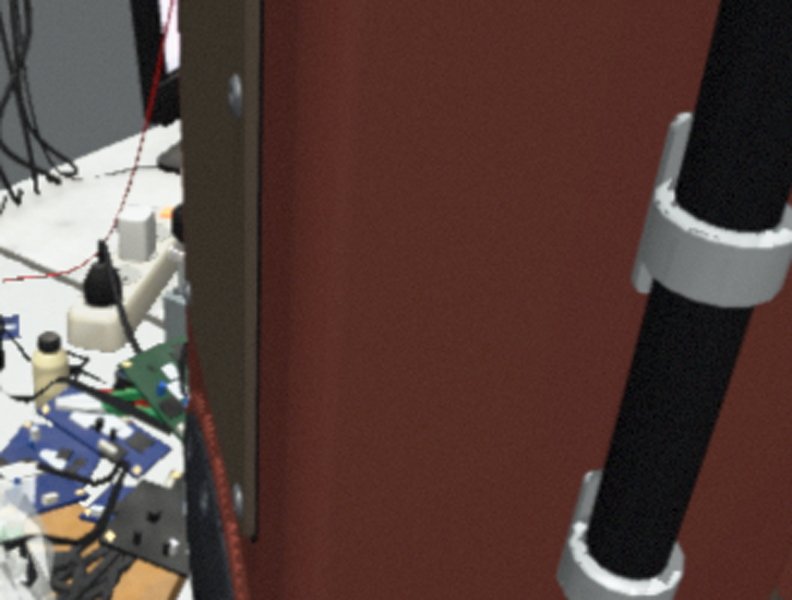

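The arm blocks the scene camera here, so I'll find heights by touch. The lamp head's top gives the notch, and then I'll touch the knob top.

```bash
python3 - <<'E'
from h import *
np.set_printoptions(precision=2,suppress=True)
bot.command_gripper(0.0,40)
P=lambda x,y,z:np.r_[np.array([579,-232])+np.array([[np.cos(.073),-np.sin(.073)],[np.sin(.073),np.cos(.073)]])@[x,y],z]
def touch(x,y,z0,z1):
    p=P(x,y,z0); bot.move_linear(p,down(-1.498),feed=200)
    hit=bot.move_linear([p[0],p[1],z1],feed=25,max_force=4); s=bot.state(); print(hit,s["tcp_pos"],s["ft_force"],s["time"])
    bot.move_linear([p[0],p[1],z0],feed=200)
bot.move_linear(P(-70,0,200),feed=250)
touch(0,-40,170,80)
k=np.array([577.5,-139.5])
bot.move_linear([*k,185],feed=200); hit=bot.move_linear([*k,120],feed=25,max_force=4); s=bot.state(); print(hit,s["tcp_pos"],s["time"])
bot.move_linear([*k,200],feed=200)
E
```

```text
True [ 581.91 -271.94  100.91] [0.2  1.11 4.56] 7.1667
True [ 577.53 -139.47  169.  ] 9.5083
```

```bash
python3 - <<'E'
from h import *
np.set_printoptions(precision=1,suppress=True)
k=np.array([577.5,-139.5])
bot.command_gripper(0.6); bot.move_linear([*k,140],feed=120)
bot.command_gripper(0.0,80); s=bot.state(); print(s["gripper_width"],s["finger_force"],s["ft_force"],s["tcp_pos"])
L=[];z0=140
for d in np.arange(1.5,51.6,1.5):
    h=bot.move_linear([*k,z0+d],feed=40,max_force=25); s=bot.state(); L.append((round(d,1),round(s["tcp_pos"][2]-z0,1),round(s["ft_force"][2],1)))
    if h: print("hit",d);break
print(L,s["gripper_width"])
bot.pause(.2); 
bot.move_linear([*k,z0+48],feed=20); s=bot.state();print(s["ft_force"],s["tcp_pos"],s["time"])
bot.command_gripper(0.6); bot.pause(.2)
bot.move_linear([*k,260],feed=200)
# touch knob and head
bot.command_gripper(0.0,40)
hit=bot.move_linear([*k,195],feed=40,max_force=4); s=bot.state(); print(hit,s["tcp_pos"],s["time"])
bot.move_linear([*k,230],feed=200); bot.move_linear([582,-272,190],feed=250)
hit=bot.move_linear([582,-272,120],feed=40,max_force=4); s=bot.state(); print(hit,s["tcp_pos"],s["time"])
bot.move_linear([582,-272,190],feed=250)
im=bot.capture("scene"); cv2.imwrite("pics/s2.png",im[:,:,::-1])
E
```

```text
0.2897601215085001 78.44425398856401 [-0.5  3.   5.9] [ 578.1 -139.4  141.3]
[(np.float64(1.5), np.float64(1.7), np.float64(-0.8)), (np.float64(3.0), np.float64(2.5), np.float64(-5.7)), (np.float64(4.5), np.float64(3.9), np.float64(-6.9)), (np.float64(6.0), np.float64(5.1), np.float64(-7.8)), (np.float64(7.5), np.float64(6.5), np.float64(-8.5)), (np.float64(9.0), np.float64(7.8), np.float64(-10.4)), (np.float64(10.5), np.float64(9.8), np.float64(-5.8)), (np.float64(12.0), np.float64(11.4), np.float64(-6.7)), (np.float64(13.5), np.float64(13.1), np.float64(-3.2)), (np.float64(15.0), np.float64(14.4), np.float64(-5.1)), (np.float64(16.5), np.float64(15.9), np.float64(-5.7)), (np.float64(18.0), np.float64(17.1), np.float64(-7.5)), (np.float64(19.5), np.float64(18.5), np.float64(-7.3)), (np.float64(21.0), np.float64(19.8), np.float64(-9.6)), (np.float64(22.5), np.float64(21.8), np.float64(-5.9)), (np.float64(24.0), np.float64(23.4), np.float64(-4.9)), (np.float64(25.5), np.float64(25.0), np.float64(-4.7)), (np.float64(27.0), np.float64(26.4), np.float64(-5.9)), (np.float64(28.5), np.floa
[... 306 characters left out ...]
)), (np.float64(37.5), np.float64(37.2), np.float64(-3.8)), (np.float64(39.0), np.float64(38.4), np.float64(-5.8)), (np.float64(40.5), np.float64(39.9), np.float64(-6.6)), (np.float64(42.0), np.float64(41.1), np.float64(-7.7)), (np.float64(43.5), np.float64(42.1), np.float64(-9.9)), (np.float64(45.0), np.float64(43.8), np.float64(-10.2)), (np.float64(46.5), np.float64(45.7), np.float64(-6.5)), (np.float64(48.0), np.float64(47.4), np.float64(-4.4)), (np.float64(49.5), np.float64(49.0), np.float64(-4.5)), (np.float64(51.0), np.float64(50.4), np.float64(-5.5))] 0.2908583749304588
[1.9 3.2 6.8] [ 578.1 -139.4  189.3] 20.3667
True [ 577.4 -139.4  216.8] 23.0417
True [ 581.9 -272.   148.9] 25.0417
```

The lamp rose 48 mm to the fifth notch: head top 149, touch readings 1 mm low both times. Next is the tray.

```bash
python3 - <<'E'
from h import *
np.set_printoptions(precision=1,suppress=True)
bot.move_linear([485,-239,190],feed=250); bot.command_gripper(0.45)
bot.move_linear([485,-239,75],feed=200)
h=bot.move_linear([485,-239,24],feed=40,max_force=4); s=bot.state(); print(h,s["tcp_pos"],s["ft_force"])
z=s["tcp_pos"][2]+3
bot.move_linear([485,-239,z],feed=50)
bot.command_gripper(0.0,60); s=bot.state(); print(s["gripper_width"],s["finger_force"],s["tcp_pos"])
u=np.array([np.cos(.073),np.sin(.073),0])
e=np.array([485,-239,z])-u*102
h=bot.move_linear(e,feed=50,max_force=15); s=bot.state(); print(h,s["tcp_pos"],s["ft_force"],s["gripper_width"],s["time"])
bot.command_gripper(0.4); bot.pause(.1); p=bot.state()["tcp_pos"]
bot.move_linear([p[0],p[1],200],feed=250)
bot.move_pose([300,-420,260],down(-1.69))
im=bot.capture("top"); cv2.imwrite("pics/t1.png",cv2.resize(im[135:295,215:425,::-1],None,fx=3.6,fy=3.6,interpolation=cv2.INTER_CUBIC))
for t in ["tray_grip","module_1_centre","pocket_1","rail"]: print(t,[(np.array(d["box"]).round(1),d["confidence"]) for d in bot.boxes_of("top",t)][:5])
E
```

```text
False [ 485.2 -239.2   24.3] [-0.2 -0.3 -0.3]
0.12811886386859198 58.44471037387848 [ 485.  -238.7   27.5]
True [ 387.8 -246.    27.5] [1.8 0.6 2.2] 0.12870057316977604 30.9667
tray_grip [(array([253.7, 212.7, 322.8, 284.6]), 0.64)]
module_1_centre [(array([367.9, 210. , 392.6, 226.6]), 0.65), (array([351.6, 186.8, 398.2, 272.9]), 0.4)]
pocket_1 [(array([252.8, 212.8, 324.6, 279.6]), 0.77), (array([221.1, 154.7, 322.2, 193.4]), 0.34), (array([206.5, 167.3, 224.2, 179.3]), 0.31)]
rail [(array([351.3, 186.3, 400.1, 271. ]), 0.84)]
```

View pics/t1.png

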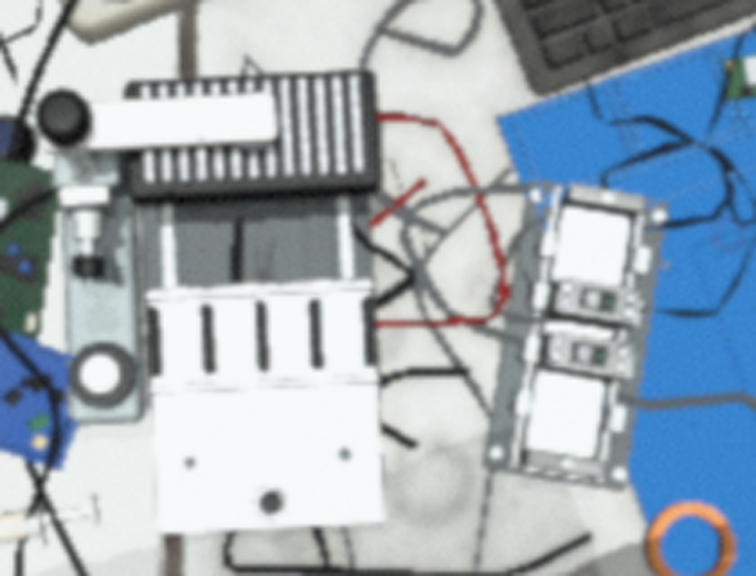

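The tray is fully out: post at (271,501), comb walls at x=153..370, y 300–372. The two modules are at (597,300) and (592,351). I'll zoom in on both for refinement.

```bash
python3 - <<'E'
from h import *
np.set_printoptions(precision=1,suppress=True)
c=lambda x,y:(215+(x+.5)/3.6-.5,135+(y+.5)/3.6-.5)
for n,x,y,z in [("comb",262,335,44),("comb1",153,340,44),("comb5",370,331,44),("plate",262,337,30),("post",271,501,55),("mA",597,300,62),("mB",592,351,62)]: print(n,atz("top",c(x,y),z))
ims=np.mean([bot.capture("top").astype(float) for _ in range(6)],0).astype(np.uint8)[:,:,::-1]
a=cv2.resize(ims[200:250,355:405],None,fx=11,fy=11,interpolation=cv2.INTER_CUBIC)
cv2.imwrite("pics/z1.png",a)
np.save("avg.npy",ims)
E
```

```text
comb [ 483.6 -239.3   44. ]
comb1 [ 479.1 -177.4   44. ]
comb5 [ 487.5 -300.5   44. ]
plate [ 483.4 -239.3   30. ]
post [ 390.3 -246.7   55. ]
mA [ 506.9 -425.8   62. ]
mB [ 478.3 -423.2   62. ]
```

View pics/z1.png

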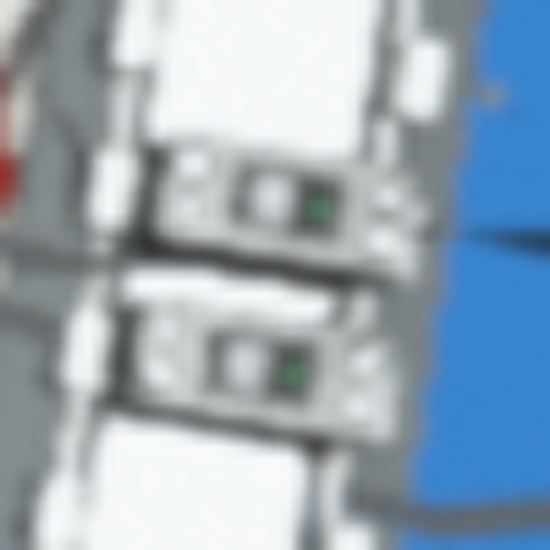

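```bash
cat >> h.py <<'E'
YS=.071; T=np.array([484,-239.4]); u=np.array([np.cos(YS),np.sin(YS)]); v=np.array([-u[1],u[0]])
def rep(n):
    s=bot.state(); print(n,s["tcp_pos"].round(1),s["ft_force"].round(1),"w",round(s["gripper_width"],3),"f",round(s["finger_force"],1),"t",round(s["time"],1)); return s
def pick(c,yaw):
    bot.command_gripper(0.78); bot.move_pose([*c,110],down(yaw)); bot.move_linear([*c,45],feed=200)
    h=bot.move_linear([*c,29],feed=60,max_force=5); rep(("at",h))
    bot.command_gripper(0.0,90); s=rep("grip"); gz=s["tcp_pos"][2]; p=s["tcp_pos"]
    bot.move_linear([p[0],p[1],gz+8],feed=30); rep("pull"); bot.move_linear([p[0],p[1],110],feed=120); rep("up"); return gz
def place(k,gz,du=0):
    c=T+(k-2.5)*31*v+du*u
    bot.move_pose([*c,115],down(YS)); rep("over")
    bot.move_linear([*c,gz+45],feed=150)
    h=bot.move_linear([*c,gz+10.5],feed=30,max_force=8); s=rep(("down",h)); return h,s["tcp_pos"][2]-gz-10
E
python3 - <<'E'
from h import *
c=lambda x,y:(355+(x+.5)/11-.5,200+(y+.5)/11-.5)
A=atz("top",c(290,207),62);B=atz("top",c(265,372),62)
p,q=atz("top",c(165,190),62),atz("top",c(410,227),62); print(A,B,np.linalg.norm(A-B))
d=q-p; a=A-B; print(np.arctan2(d[1],d[0]),np.arctan2(a[1],a[0])-np.pi/2)
yaw=np.arctan2(d[1],d[0])*.5+.5*(np.arctan2(a[1],a[0])-np.pi/2); print(yaw)
gz=pick(A[:2],yaw)
print(place(1,gz),gz)
im=bot.capture("top"); cv2.imwrite("pics/t2.png",cv2.resize(im[135:295,215:425,::-1],None,fx=3.6,fy=3.6,interpolation=cv2.INTER_CUBIC))
E
```

```text
[ 506.13931775 -426.64251254   62.        ] [ 475.833959   -422.37413338   62.        ] 30.604474012002207
-1.6951482192115184 -1.7107216047952711
-1.7029349120033948
('at', False) [ 506.  -426.4   28.8] [ 0.2 -0.5  0.8] w 0.777 f 0.0 t 36.0
grip [ 506.5 -426.9   29.7] [-0.1  0.7  3. ] w 0.525 f 92.4 t 36.3
pull [ 506.1 -426.5   37.7] [-2.6  1.9 -4.1] w 0.523 f 96.3 t 36.7
up [ 506.4 -426.8  109.5] [ 0.5 -0.5 -1.1] w 0.527 f 96.8 t 37.5
over [ 487.2 -285.9  114.6] [-0.2 -0.7 -0.6] w 0.525 f 97.0 t 38.9
('down', False) [ 487.4 -285.9   40.4] [ 0.5 -0.   0.2] w 0.524 f 97.0 t 40.6
(False, np.float64(0.7566632087857208)) 29.677390690400305
```

View pics/t2.png

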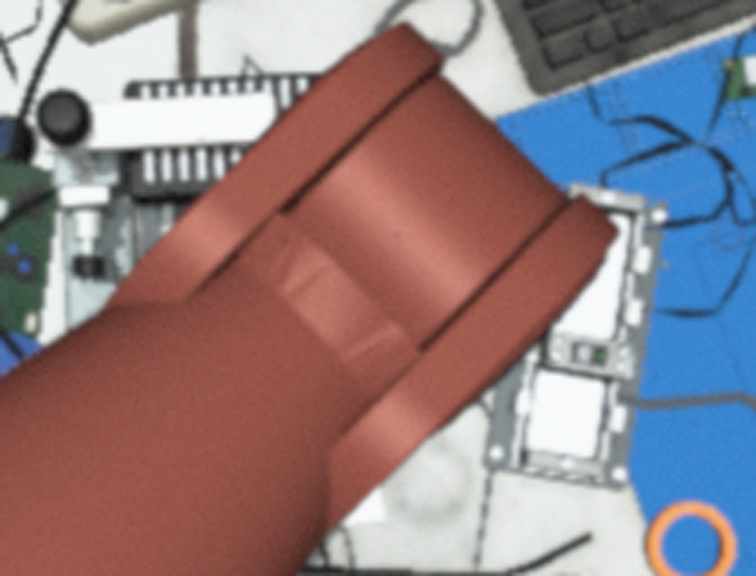

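The first module slid into the pocket without resistance, and the second is still on the rail. I'll seat and release the first, then do the second.

```bash
cat >> h.py <<'E'
def seat():
    p=bot.state()["tcp_pos"]; h=bot.move_linear([p[0],p[1],p[2]-4],feed=15,max_force=6); rep(("seat",h))
    bot.command_gripper(0.7); bot.pause(.1); bot.move_linear([p[0],p[1],p[2]+70],feed=150)
E
python3 - <<'E'
from h import *
seat()
gz=pick([475.8,-422.4],-1.703)
h,e=place(2,gz); print(h,e)
if not h: seat()
bot.move_pose([300,-420,260],down(-1.69)); rep("end")
ims=bot.capture("top")[:,:,::-1]
cv2.imwrite("pics/t3.png",cv2.resize(ims[135:295,215:425],None,fx=3.6,fy=3.6,interpolation=cv2.INTER_CUBIC))
E
```

```text
('seat', True) [ 487.9 -286.1   39.7] [0.2 0.6 5. ] w 0.524 f 97.4 t 40.9
('at', False) [ 475.7 -422.2   28.8] [ 0.3 -0.8  1.1] w 0.78 f 0.0 t 44.5
grip [ 476.1 -422.6   29.7] [-0.3  1.8  5.2] w 0.521 f 92.8 t 44.8
pull [ 475.8 -422.2   37.6] [-2.8  2.5 -3.6] w 0.525 f 96.4 t 45.2
up [ 476.  -422.5  109.4] [ 0.8  0.1 -1.3] w 0.521 f 97.1 t 46.0
over [ 485.  -255.1  114.7] [ 0.3  0.3 -1.4] w 0.525 f 97.1 t 47.4
('down', False) [ 485.2 -255.    40.5] [ 0.  -0.6 -1.6] w 0.525 f 97.1 t 49.1
False 0.7330811524016667
('seat', True) [ 485.7 -255.2   39.7] [0.3 1.  4.5] w 0.527 f 97.6 t 49.3
end [ 300.3 -419.4  258.8] [-0.2 -0.8 -0.6] w 0.7 f 0.0 t 51.5
```

View pics/t3.png

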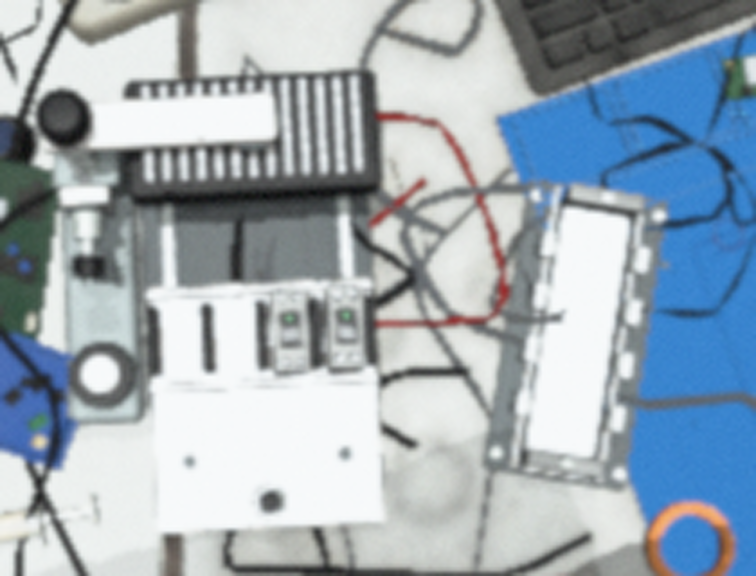

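Both modules stand in the tray and the rail is empty. Next I push the tray home.

```bash
python3 - <<'E'
from h import *
p=np.array([389,-246.3])
bot.command_gripper(0.45); bot.move_pose([*p,120],down(-1.5)); bot.move_linear([*p,27.5],feed=120); 
bot.command_gripper(0.0,60); rep("grip")
e=np.r_[p+u*108,27.5]
h=bot.move_linear(e,feed=45,max_force=14); s=rep(("home",h))
bot.command_gripper(0.4); bot.pause(.1); q=bot.state()["tcp_pos"]
bot.move_linear([q[0],q[1],130],feed=200)
bot.move_pose([300,-420,260],down(-1.69)); rep("end")
ims=bot.capture("top")[:,:,::-1]
cv2.imwrite("pics/t4.png",cv2.resize(ims[135:295,215:425],None,fx=3.6,fy=3.6,interpolation=cv2.INTER_CUBIC))
for n,c in [("start",(0,0))]: print([(np.array(d["box"]).round(1),d["confidence"]) for d in bot.boxes_of("top","start_top")])
E
```

```text
grip [ 389.4 -246.    28.5] [-1.8  4.7  7.4] w 0.131 f 58.5 t 54.1
('home', True) [ 488.6 -238.4   28.5] [-1.7  1.2  6.7] w 0.131 f 58.5 t 56.1
end [ 300.5 -419.2  258.9] [ 0.5  0.3 -0.7] w 0.399 f 0.0 t 58.3
[(array([237.9, 237.6, 247.2, 243. ]), 0.4)]
```

View pics/t4.png

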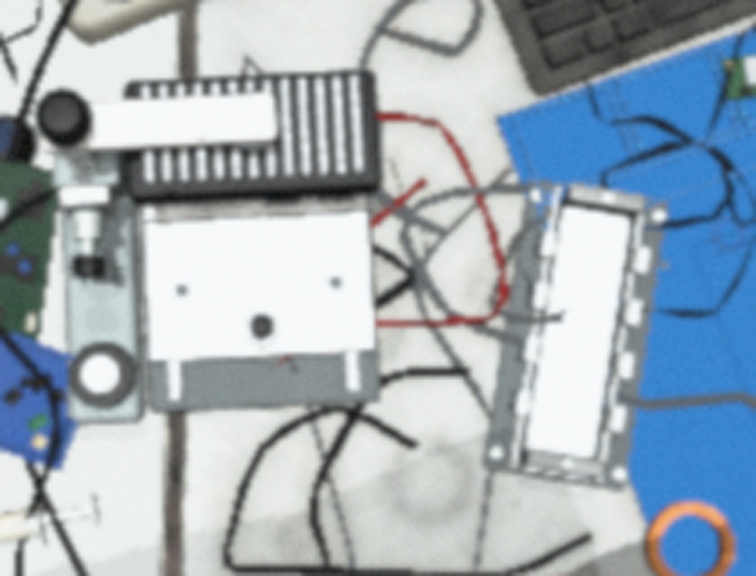

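```bash
python3 - <<'E'
from h import *
c=lambda x,y:(215+(x+.5)/3.6-.5,135+(y+.5)/3.6-.5)
print("post",atz("top",c(261,326),55)); b=atz("top",c(101,375),40); print("start",b)
bot.command_gripper(0.0,40)
p=np.array([490,-238.8])-u*35
bot.move_pose([*p,120],down(-1.5)); bot.move_linear([*p,35],feed=150)
h=bot.move_linear(np.r_[p+u*40,35],feed=30,max_force=12); rep(("push",h))
bot.move_linear([*p,35],feed=100); bot.move_linear([*p,120],feed=200)
q=b[:2]-3*u
bot.move_linear([*q,110],feed=150); bot.move_linear([*q,70],feed=100)
h=bot.move_linear([*q,15],feed=15,max_force=2.5); s=rep(("touch",h)); z=s["tcp_pos"][2]
h=bot.move_linear([*q,z-10],feed=15,max_force=14); s=rep(("press",h)); bot.pause(.2); rep("hold")
bot.move_linear([*q,120],feed=100)
bot.move_pose([300,-420,260],down(-1.69)); rep("end")
ims=bot.capture("top")[:,:,::-1]; cv2.imwrite("pics/t5.png",cv2.resize(ims[135:295,175:425],None,fx=3.2,fy=3.2,interpolation=cv2.INTER_CUBIC))
E
```

```text
post [ 487.87494962 -238.57585107   55.        ]
start [ 458.56167608 -148.19922152   40.        ]
('push', True) [ 471.2 -239.8   34.4] [-2.6 -0.5  1.3] w 0.003 f 1.1 t 61.4
('touch', True) [ 455.5 -148.4   50.1] [ 1.1 -0.5  3.2] w 0.002 f 1.4 t 65.2
('press', True) [ 455.6 -148.4   48. ] [-1.8  0.7  7.8] w 0.001 f 3.8 t 65.6
hold [ 455.6 -148.4   48. ] [-2.4  1.3  8.6] w -0.0 f 4.4 t 65.8
end [ 300.6 -419.1  259.4] [ 0.2 -0.3  0.7] w 0.004 f 0.0 t 67.9
```

View pics/t5.png

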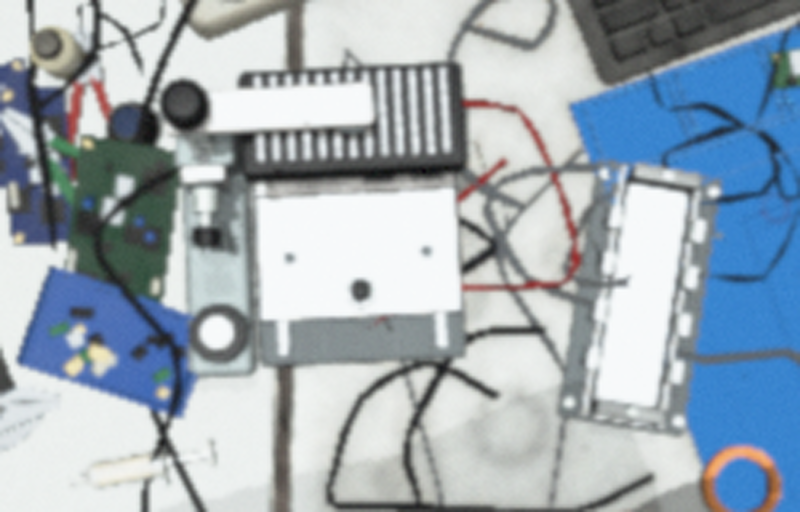

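The tray is firmly home. I'll press again in steps, centred on the button, to check the button really bottoms out.

```bash
python3 - <<'E'
from h import *
q=np.array([458.8,-148.2])
bot.move_pose([*q,115],down(-1.5)); bot.move_linear([*q,60],feed=100)
f0=bot.state()["ft_force"][2]
for z in np.arange(58,38,-1.):
    bot.move_linear([*q,z],feed=20); bot.pause(.1); s=bot.state(); f=s["ft_force"][2]-f0; print(z,round(s["tcp_pos"][2],1),round(f,1))
    if f>14: break
bot.move_linear([*q,120],feed=100)
bot.move_pose([300,-420,260],down(-1.69)); rep("end")
E
```

```text
58.0 58.3 0.2
57.0 57.0 -0.2
56.0 56.0 -1.4
55.0 55.0 0.2
54.0 54.1 0.7
53.0 53.1 1.4
52.0 52.1 0.4
51.0 51.1 2.8
50.0 50.1 2.6
49.0 49.1 2.2
48.0 48.0 3.3
47.0 47.9 12.9
46.0 47.7 21.0
end [ 300.6 -419.2  259.4] [0.2 0.3 0.4] w 0.003 f 0.0 t 76.7
```

The spring travels from about 54 to 48 mm and then stops hard, so the button went fully down and sprang back. Handing in.

```bash
python3 -c "
from workcell import bot
print(bot.job_done())"
```

```text
the job is handed in; nothing more can be done
None
```

I handed the job in, with no verdict returned: both modules found on the rail stand in tray pockets 1 and 2, the lamp rests at its fifth notch, the tray is home, and start was pressed fully and released afterwards.

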